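# Mount a keyed lap on the gem-lapping machine's spindle

### The arm

A 6-joint arm with a two-finger parallel gripper is mounted at the origin on the work surface. World frame = base frame: x ahead of the robot, y to its left, z up, the work surface at z = 0. Lengths are in mm, angles in degrees, forces in N, time in s.
With the tool pointing down it reaches from about 300 to 850 mm from the base axis. Payload 4.2 kg.
Tool frame: the origin (TCP) lies at the very end of the fingers, on their centre line; the grasp point (between the pads) lies 19 mm behind it (env.grasp_offset is the distance from the TCP to the grasp point, in mm); z points along the fingers, y is the line along which they close (so a half turn about z gives the same grasp; the last joint's range is limited). The gripper opens to 91 mm and grips with 3 to 60 N. Pads are 32 mm wide; open, the fingers measure 118 mm over their backs; the gripper's body (76 mm by 178 mm) begins 60 mm behind the grasp point.
Start: joints at [-71.161, 18.312, 89.639, -0, 72.044, -1.146], TCP at [196.522, -540.391, 213.976] pointing down, gripper open.
Joint ranges: [-177.97, 177.97], [-48.28, 115.42], [12.27, 149.76], [-77.06, 257.06], [2.81, 150.46], [-146.56, 146.56]. Speed limits (degrees/s): [147.25, 147.25, 180, 180, 180, 180].

### API

Orientations are given as [roll, pitch, yaw] about the fixed x, y, z axes, in that order (R = Rz(yaw) Ry(pitch) Rx(roll)).
In Python, from workcell import env gives the robot as it stands. The module is installed in compiled form; this text tells all that it offers.
- The arm moves only by the tool send_rows, never from a script. Its argument "motion" is a list of rows, each an object of numbers: "tx", "ty", "tz": the shift along the tool's x, y, z in units of 500 mm (1.0 is 500 mm); "rx", "ry", "rz": the turn, a rotation vector about the tool's x, y, z in units of 30 degrees (1.0 is 30 degrees); "gripper": the closure, from -1 (fully open) to 1 (shut). In form: [{"tx": .., "ty": .., "tz": .., "rx": .., "ry": .., "rz": .., "gripper": ..}, ...]. A call has 1 to 12 rows; each row shifts and turns the commanded pose from where the row before left it, along the tool's axes as they then stand; what a row does not reach is not made up. A row lasts 1/8 s, in which the tool goes at most 62.5 mm and 10.7 degrees, less where a joint would pass 70% of its speed; a pose out of reach is approached as far as the arm can. A call with a number of a shift or a turn outside -1 to 1 is refused whole. A call with a gripper value outside its range is refused whole. The fingers move at their own pace and stop on an object; "grip_force" is the grip in N (left out, the last holds). Time passes only in rows, so rows that do not move let the fingers close. It gives the time, the measured TCP pose, the force, the opening and the grip force at its end, in the units of the state.
- env.state(): the state, without advancing time (a new reading comes with each control period).
- env.grab_frame(name): name is "scene" or "side" or "wrist"; returns a dict with "frame" (384x512x3 uint8, red, green, blue), "vertical_fov" (degrees; the focal length in pixels is half the picture's height over the tangent of half this angle, whatever the lens; pixels are square), "cx", "cy" (the principal point, pixels), "k1" (the pictures are not rectified: a ray, as slopes to the right and down, at radius r is drawn at 1 + k1 r^2 times it, then the intrinsics apply), "rvec" (rotation vector, rad) and "tvec" (3), from world to camera coordinates, as OpenCV has them; the wrist camera has in their place "T_tool_cam" (4x4, takes a point from camera to tool coordinates, whose origin is the TCP and whose axes are the flange's). Camera axes: x right, y down, z forward; pixel columns grow to the right and rows downward; lengths in mm; the calibration is good to about 2 mm. A picture is of the moment at which its call begins: read the wrist's pose just before it. There is no depth.
- env.job_done(): hands the job in; it is judged then, once.
The state is a dict: "time_s": time; "qpos": joint angles; "qvel": joint speeds; "effort": joint torques, N m; "ee_pos": TCP position; "ee_rot": TCP orientation; "force": force on the tool from outside, world axes, zero at the start; "torque": the same for the moment, N m; "gripper_width": finger opening in mm; "gripper_force": force on a finger pad.
Only numpy, scipy, OpenCV 4.12 (cv2) and the standard library are available. Lean on these libraries where they do the work, as an engineer would, in place of code of your own. Each camera call takes 0.05 s, during which the arm holds its last target. There are 200 camera calls.

### The job

Lift the grey lap with the red stripe off its wooden block and thread it, boss up, onto the upright spindle of the lapping machine. Feeling your way, turn it until its keyway drops over the brass key on the spindle, lower it until it sits fully home and flat on the spindle's flange, then let go and leave it there. Be gentle: keep hold of it until it is home, never force it down on the key (stay under 30 N) or let it drop, and leave the other things on the bench where they are.

Things in the scene. Friction and masses are not known exactly. Their poses are not given: they have to be found in the camera images.
- lap_center (a point): Centre of the lap, on its axis, 23 mm above its underside: a grey metal disc 130 mm across and 12 mm thick with a 12-sided boss on its upper side; about 0.5 kg. z is up along the axis, x points from the axis to its keyway; a red stripe on disc and boss marks that direction. It starts flat, boss up, on the wooden block.
- lap_top (a point): Middle of the boss's top, 46 mm above the disc's underside (34 mm of boss stand above the disc). Boss 56 mm across flats; flats face the lap's x and every 30 degrees from it, so it can be pinched flat to flat. Through boss and disc goes a bore 26.8 mm wide with a straight keyway 11 mm wide, cut out to 22.7 mm from the axis over the whole height.
- block: Wooden block 120 x 120 x 20 mm, fixed to the bench, on which the lap starts; origin under its centre.
- machine: Lapping machine, fixed: grey housing 250 (x) x 230 (y) x 45 mm with a shallow black splash pan, 208 mm across, whose rim is 56 mm above the bench. Origin at the centre of its underside on the bench, z up, front facing -x. The spindle stands in the centre of the pan.
- seat (a point): Point on the spindle's axis at the top of its flange (64 mm across), 65 mm above the bench, where the underside of the lap must rest; axes as the machine's. A brass key 8 mm wide stands on the flange against the spindle, reaching 21 mm out from the axis and 12 mm up from the flange: the lap stops on top of it, 12 mm above home, until its keyway is over it.
- spindle_tip (a point): Top of the steel spindle, 54 mm above the flange; it is 24 mm thick, its last 10 mm taper to 13 mm. The spindle is locked and will not turn; its key points somewhere between 0.3 and 2.1 rad counterclockwise (seen from above) of the machine's x direction, at an angle that is not measured. The keyway goes over the key only within some 4 to 8 degrees either way.
- bowl_rim (a point): Centre of the rim of a small blue bowl 84 mm across, 42 mm high: leave alone.
- spirit_lamp: Conical steel spirit lamp 76 mm across, 95 mm high, origin under its centre: leave alone.
- polish_jar: Amber jar 52 mm across, 60 mm high, origin under its centre: leave alone.
- tweezers: Steel tweezers 155 mm long along x, lying flat, origin under the middle: leave alone.
- spare_lap: Flat copper lap without boss, 130 mm across, 8 mm thick, origin under its centre: leave alone.
- brush: Brush lying along x: leave alone.
Mind the look-alikes: they are no part of the job. What is shaped like the part that bears lap_center but green or pink is not meant.

How it is judged (in metres and radians):
On the way:
1. the lap is threaded on the spindle above its key, upright (horizontal distance between lap_center and seat below 0.006 m and z of lap_center in the frame of seat between 0.029 and 0.07 m and angle between lap_center's own z axis and vertical below 0.15 rad), for 0.1 s.
At the end, for the whole second after the job is handed in: The lap rests on the spindle's flange with the key in its keyway: its centre within 4 mm of the spindle's axis, its underside within 3.5 mm of the flange, tilted less than 0.05 rad, at rest and released (horizontal distance between lap_center and seat below 0.004 m and z of lap_center in the frame of seat below 0.0265 m and angle between lap_center's own z axis and vertical below 0.05 rad and linear speed of lap below 0.01 m/s); the robot touches nothing.
It fails at once if the lap is pressed or dropped on the machine with more than 80 N (contact force between lap and machine above 80 N).
It fails at once if one of the other things on the bench is moved by more than 30 mm (distance of any of bowl_rim, spirit_lamp, polish_jar, tweezers, spare_lap, brush from where it was at the start of the episode above 0.03 m).
It also fails if it takes over 64 s, if anything falls off the work surface, if the arm or the gripper's body presses on something with over 40 N, if the wrist force passes 120 N, or if a joint passes its speed limit or range.

## Working session

There is one attempt and no reset: what is moved stays moved. The work goes in short steps, Python scripts to look and compute and a tool call to move; the robot and the scene stay as the last step left them, time stands still between calls to the robot, and variables do not carry over. Pictures are saved under pics/ and viewed, at most 10 in all, crops included, and the job is handed in when it is done.

Besides the shell and the picture viewer there is one more tool, called after "Request:" as name(argument=value, ...) on one line, values as JSON. send_rows: Moves the arm, as the interface text tells. Shifts and turns lie within -1 to 1; 1 stands for 500 mm of shift or 30 degrees of turn. Its arguments: {"type":"object","properties":{"motion":{"type":"array"},"grip_force":{"type":"number"}},"required":["motion"]}

```bash
mkdir -p pics
cat > h.py <<'E'
import numpy as np, cv2
from workcell import env
from scipy.spatial.transform import Rotation as R
def K(d):
    f=d["frame"].shape[0]/2/np.tan(np.radians(d["vertical_fov"])/2)
    return np.array([[f,0,d["cx"]],[0,f,d["cy"]],[0,0,1.]]),np.array([d["k1"],0,0,0,0.])
def toolT(s):
    T=np.eye(4);T[:3,:3]=R.from_euler('xyz',s["ee_rot"],degrees=True).as_matrix();T[:3,3]=s["ee_pos"];return T
def grab(name):
    s=env.state();d=env.grab_frame(name)
    if "rvec" in d:
        T=np.eye(4);T[:3,:3]=cv2.Rodrigues(np.array(d["rvec"],float))[0];T[:3,3]=np.ravel(d["tvec"]);d["Twc"]=np.linalg.inv(T)
    else: d["Twc"]=toolT(s)@np.array(d["T_tool_cam"])
    return d
def plane(d,uv,z):
    k,dc=K(d);uv=np.array(uv,float).reshape(-1,1,2)
    n=cv2.undistortPoints(uv,k,dc).reshape(-1,2)
    r=np.c_[n,np.ones(len(n))]@d["Twc"][:3,:3].T;o=d["Twc"][:3,3]
    return o+r*((z-o[2])/r[:,2])[:,None]
def proj(d,P):
    k,dc=K(d);T=np.linalg.inv(d["Twc"])
    return cv2.projectPoints(np.array(P,float).reshape(-1,1,3),cv2.Rodrigues(T[:3,:3])[0],T[:3,3],k,dc)[0].reshape(-1,2)
def save(d,n):cv2.imwrite(f"pics/{n}.png",cv2.cvtColor(d["frame"],cv2.COLOR_RGB2BGR))
E
python3 - <<'E'
from h import *
import pickle
a=grab("scene");b=grab("side")
pickle.dump((a,b),open("f0.pkl","wb"))
im=np.vstack([a["frame"],b["frame"]])
save({"frame":a["frame"]},"scene0");save({"frame":b["frame"]},"side0")
print(a["Twc"][:3,3],b["Twc"][:3,3],env.state(),env.grasp_offset)
E
```

```text
[1451.97627634  367.3145713  1017.73412524] [ -85.74691229 -765.94413781  999.07832981] {'time_s': 0.1, 'qpos': array([-7.11606723e+01,  1.83495940e+01,  8.97011342e+01, -1.22584200e-03,
        7.20437119e+01, -1.14608151e+00]), 'qvel': array([-0.03881262, -0.12360642, -0.20533726,  0.02329115, -0.01237256,
        0.04227168]), 'effort': array([-3.52372754e-04, -4.13334846e+01, -2.32512277e+01,  7.28293718e-02,
        4.22196777e-02, -5.95623442e-05]), 'ee_pos': array([ 196.36703953, -539.9372868 ,  213.17651369]), 'ee_rot': array([-1.79905556e+02, -7.23672230e-04,  1.99857875e+01]), 'force': array([-0.43934908,  0.6028109 ,  0.80653286]), 'torque': array([ 0.04391485,  0.02227232, -0.0303612 ]), 'gripper_force': 0.0, 'gripper_width': 91.34534846816162} 18.8
```

View pics/scene0.png

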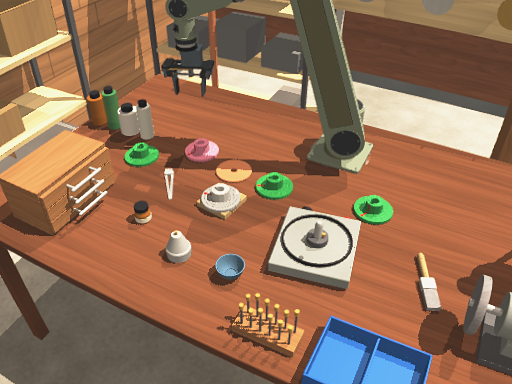

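View pics/side0.png

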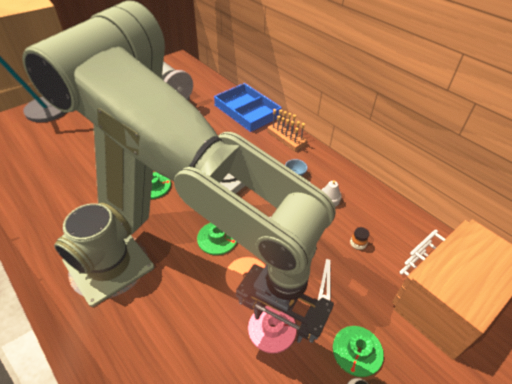

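The scene picture shows the grey lap on the wooden block at about (220,198). The look-alikes are green at (142,155), (275,185) and (373,208), and pink at (201,150). Only the one at (220,198) is grey and on a block. The machine's spindle is at about (318,230). I'll confirm both in one crop.

Run:
```python
from h import *
import pickle
a,b=pickle.load(open("f0.pkl","rb"))
f=a["frame"]
c1=cv2.resize(f[170:225,180:260],None,fx=5,fy=5,interpolation=cv2.INTER_CUBIC)
c2=cv2.resize(f[200:290,265:365],None,fx=4,fy=4,interpolation=cv2.INTER_CUBIC)
im=np.zeros((360,800,3),np.uint8);im[:275,:400]=c1;im[:,400:]=c2
save({"frame":im},"crop0")
print("lap top guess",plane(a,[220,188],66),"spindle tip",plane(a,[319,224],119))
# machine housing top corners: white-ish mask
hsv=cv2.cvtColor(f,cv2.COLOR_RGB2HSV)
m=((hsv[...,1]<70)&(hsv[...,2]>120)).astype(np.uint8)
m[:195]=0;m[300:]=0;m[:,:255]=0;m[:,372:]=0
c=max(cv2.findContours(m,cv2.RETR_EXTERNAL,cv2.CHAIN_APPROX_NONE)[0],key=cv2.contourArea)
h=cv2.convexHull(c);q=cv2.approxPolyDP(h,6,True).reshape(-1,2);print(q,plane(a,q,45))
```

```text
lap top guess [[ 471.20200112 -257.20669954   66.        ]] spindle tip [[535.83475207 105.85257697 119.        ]]
[[289 207]
 [360 221]
 [348 281]
 [268 262]] [[431.08455374 -28.66978858  45.        ]
 [390.07264765 192.89941877  45.        ]
 [632.53361705 234.689448    45.        ]
 [669.07337572  12.57634187  45.        ]]
```

View pics/crop0.png

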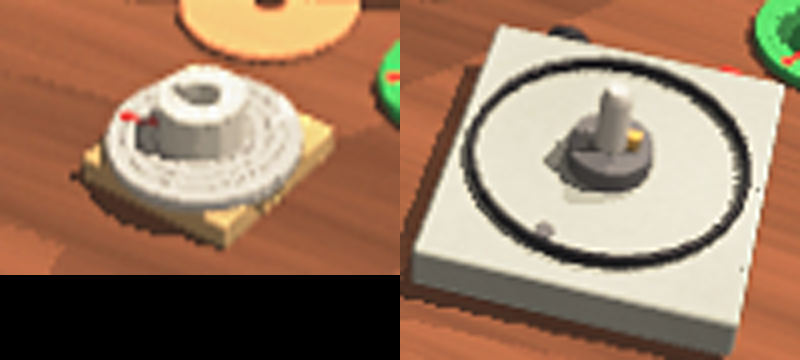

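The crop confirms it: a grey lap on a block with a red stripe at scene pixel (206,194), and the brass key visible at about (324,234), right of the spindle. Next I'll work out the angles and go closer.

Run:
```python
from h import *
import pickle
a,b=pickle.load(open("f0.pkl","rb"))
top=plane(a,[219.6,187.5],66)[0];st=plane(a,[[206,193.6]],32)[0]
key=plane(a,[323.7,234],77)[0];ax=np.array([531,103.5])
print(top,st,np.degrees(np.arctan2(*(st-top)[1::-1])))
print(key,np.hypot(*(key[:2]-ax)),np.degrees(np.arctan2(*(key[:2]-ax)[::-1])))
d=grab("wrist");print(d["T_tool_cam"],d["vertical_fov"])
s=env.state();print(s["ee_pos"],s["ee_rot"],s["qpos"])
T=toolT(s);tgt=np.array([471,-256,200]);print(T[:3,:3].T@(tgt-T[:3,3]))
```

```text
[ 469.58506784 -259.66608877   66.        ] [ 482.85941039 -306.03810494   32.        ] -74.02582745399489
[525.7875963  120.74819717  77.        ] 18.01858645605771 106.8148124244975
[[-8.87049669e-04 -9.56259368e-01 -2.92518776e-01  8.22963097e+01]
 [ 9.99999512e-01 -7.20740452e-04 -6.76313600e-04  2.93960366e-01]
 [ 4.35901101e-04 -2.92519233e-01  9.56259540e-01 -1.69165829e+02]
 [ 0.00000000e+00  0.00000000e+00  0.00000000e+00  1.00000000e+00]] 59.165586030871495
[ 196.40269735 -540.03121327  213.33552107] [-1.79926385e+02 -1.91014574e-03  1.99863812e+01] [-7.11612671e+01  1.83419907e+01  8.96889162e+01  4.57631165e-04
  7.20427314e+01 -1.14779091e+00]
[ 355.13988325 -173.05135396   13.56971183]
```

Stripe is at about -74° and the key at about 107° world. First I'll take a close wrist look at the spindle and key.

Request:
send_rows(motion=[{"tx": 0.089,"ty": -0.082,"tz": -0.004,"gripper": -1},{"tx": 0.089,"ty": -0.082,"tz": -0.004,"gripper": -1},{"tx": 0.089,"ty": -0.082,"tz": -0.004,"gripper": -1},{"tx": 0.089,"ty": -0.082,"tz": -0.004,"gripper": -1},{"tx": 0.089,"ty": -0.082,"tz": -0.004,"gripper": -1},{"tx": 0.089,"ty": -0.082,"tz": -0.004,"gripper": -1},{"tx": 0.089,"ty": -0.082,"tz": -0.004,"gripper": -1},{"tx": 0.089,"ty": -0.082,"tz": -0.004,"gripper": -1},{"tx": 0.089,"ty": -0.082,"tz": -0.004,"gripper": -1},{"tx": 0.089,"ty": -0.082,"tz": -0.004,"gripper": -1},{"tx": 0.089,"ty": -0.082,"tz": -0.004,"gripper": -1},{"tx": 0.089,"ty": -0.082,"tz": -0.004,"gripper": -1}])

```text
invalid input at $.motion[0]: expected keys tx, ty, tz, rx, ry, rz, gripper
```

Request:
send_rows(motion=[{"rz": -0.34,"gripper": -1},{"rz": -0.34,"gripper": -1},{"rz": -0.34,"gripper": -1},{"rz": -0.34,"gripper": -1},{"rz": -0.34,"gripper": -1},{"rz": -0.34,"gripper": -1},{"rz": 0,"gripper": -1},{"rz": 0,"gripper": -1}])

```text
invalid input at $.motion[0]: expected keys tx, ty, tz, rx, ry, rz, gripper
```

Run:
```python
from h import *
import pickle
d=grab("wrist");pickle.dump(d,open("w1.pkl","wb"));save(d,"w1")
s=env.state();print(s["time_s"],s["ee_pos"],s["ee_rot"],s["qpos"],s["force"])
print(proj(d,[[531,103,119],[531,103,65],[526,121,77]]))
```

```text
0.2 [ 196.43543339 -540.09745442  213.43414746] [-1.79938008e+02 -1.63014055e-03  1.99871223e+01] [-7.11602832e+01  1.83389686e+01  8.96788375e+01  4.08325150e-04
  7.20442063e+01 -1.14753250e+00] [ 0.05682806 -0.42683556  0.09946176]
[[1984.99710146 1991.38713886]
 [ 390.29794666  340.49972194]
 [ 640.05484821  590.9143292 ]]
```

View pics/w1.png

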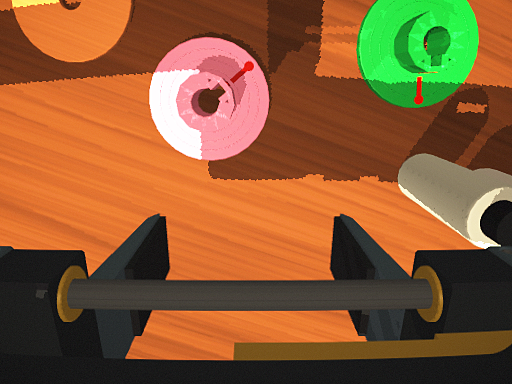

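The wrist picture (move refused for missing keys, so still at the start) shows the pink look-alike at (209,100), a green one at (420,45), and the fingers at the bottom. I'll resend with all keys.

Request:
send_rows(motion=[{"tx": 0.089,"ty": -0.082,"tz": -0.004,"rx": 0,"ry": 0,"rz": 0,"gripper": -1},{"tx": 0.089,"ty": -0.082,"tz": -0.004,"rx": 0,"ry": 0,"rz": 0,"gripper": -1},{"tx": 0.089,"ty": -0.082,"tz": -0.004,"rx": 0,"ry": 0,"rz": 0,"gripper": -1},{"tx": 0.089,"ty": -0.082,"tz": -0.004,"rx": 0,"ry": 0,"rz": 0,"gripper": -1},{"tx": 0.089,"ty": -0.082,"tz": -0.004,"rx": 0,"ry": 0,"rz": 0,"gripper": -1},{"tx": 0.089,"ty": -0.082,"tz": -0.004,"rx": 0,"ry": 0,"rz": 0,"gripper": -1},{"tx": 0.089,"ty": -0.082,"tz": -0.004,"rx": 0,"ry": 0,"rz": 0,"gripper": -1},{"tx": 0.089,"ty": -0.082,"tz": -0.004,"rx": 0,"ry": 0,"rz": 0,"gripper": -1},{"tx": 0.089,"ty": -0.082,"tz": -0.004,"rx": 0,"ry": 0,"rz": 0,"gripper": -1},{"tx": 0.089,"ty": -0.082,"tz": -0.004,"rx": 0,"ry": 0,"rz": 0,"gripper": -1},{"tx": 0.089,"ty": -0.082,"tz": -0.004,"rx": 0,"ry": 0,"rz": 0,"gripper": -1},{"tx": 0.089,"ty": -0.082,"tz": -0.004,"rx": 0,"ry": 0,"rz": 0,"gripper": -1}])

```text
time_s: 1.7
ee_pos: [530.8, 106.4, 238.0]
ee_rot: [180.0, -0.0, 20.0]
force: [0.6, -0.4, -0.4]
gripper_width: 91.5
gripper_force: 0.0
```

Request:
send_rows(motion=[{"tx": 0,"ty": 0,"tz": 0,"rx": 0,"ry": 0,"rz": -0.34,"gripper": -1},{"tx": 0,"ty": 0,"tz": 0,"rx": 0,"ry": 0,"rz": -0.34,"gripper": -1},{"tx": 0,"ty": 0,"tz": 0,"rx": 0,"ry": 0,"rz": -0.34,"gripper": -1},{"tx": 0,"ty": 0,"tz": 0,"rx": 0,"ry": 0,"rz": -0.34,"gripper": -1},{"tx": 0,"ty": 0,"tz": 0,"rx": 0,"ry": 0,"rz": -0.34,"gripper": -1},{"tx": 0,"ty": 0,"tz": 0,"rx": 0,"ry": 0,"rz": 0,"gripper": -1},{"tx": 0,"ty": 0,"tz": 0,"rx": 0,"ry": 0,"rz": 0,"gripper": -1}])

```text
time_s: 2.58
ee_pos: [530.2, 104.5, 237.8]
ee_rot: [-180.0, 0.0, 70.8]
force: [0.3, -0.6, -0.1]
gripper_width: 91.1
gripper_force: 0.0
```

Run:
```python
from h import *
import pickle
d=grab("wrist");pickle.dump(d,open("w1.pkl","wb"));save(d,"w1b")
s=env.state();print(s["time_s"],s["ee_pos"],s["ee_rot"],s["qpos"],s["force"])
print(proj(d,[[531,103,119],[531,103,65],[526,121,77]]))
```

```text
2.625 [530.16094018 104.46121318 237.85473044] [-1.79994935e+02  1.00740454e-02  7.08695061e+01] [ 9.93105351e+00  1.43547023e+01  9.17824344e+01 -6.60554126e-03
  7.38721838e+01  2.90633833e+01] [ 0.57254271 -0.0583484  -0.39280905]
[[251.64517035 184.84943037]
 [251.32782784 170.37237457]
 [240.69128795 158.20543668]]
```

View pics/w1b.png

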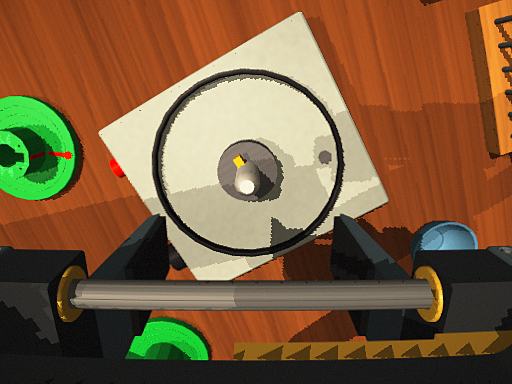

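Wrist view: pan centre about (248,162), spindle tip (246,187), dark flange centred near (249,170), brass key at (240,160). Now I'll measure the axis and key angle.

Run:
```python
from h import *
import pickle
d=pickle.load(open("w1.pkl","rb"));f=d["frame"];hsv=cv2.cvtColor(f,cv2.COLOR_RGB2HSV)
# pan rim outer circle
roi=np.zeros(f.shape[:2],np.uint8);cv2.circle(roi,(248,162),110,1,-1)
g=hsv[...,2]
m=((g<60)&(roi>0)).astype(np.uint8);m[212:]=0
ys,xs=np.nonzero(m);r=np.hypot(xs-248,ys-162);k=(r>85)&(r<99)
P=plane(d,np.c_[xs,ys][k],56)[:,:2]
A=np.c_[2*P,np.ones(len(P))];c=np.linalg.lstsq(A,(P**2).sum(1),rcond=None)[0]
print("pan",c[:2],np.sqrt(c[2]+c[:2]@c[:2]))
# flange: dark grey near
m=((g<135)&(np.hypot(*(np.mgrid[:384,:512]-np.array([170,249])[:,None,None]))<34)).astype(np.uint8)
cc=max(cv2.findContours(m,cv2.RETR_EXTERNAL,cv2.CHAIN_APPROX_NONE)[0],key=cv2.contourArea)
h=cv2.convexHull(cc).reshape(-1,2);e=cv2.fitEllipse(h);print("flange",e,plane(d,[e[0]],65))
# key
ks=((hsv[...,0]>15)&(hsv[...,0]<35)&(hsv[...,1]>130)).astype(np.uint8)
ks[:145]=0;ks[180:]=0;ks[:,:225]=0;ks[:,265:]=0
ys,xs=np.nonzero(ks);K_=plane(d,np.c_[xs,ys],77)[:,:2];print(len(xs),xs.mean(),ys.mean(),K_.mean(0),K_.min(0),K_.max(0))
# tip: bright
t=((g>215)&(hsv[...,1]<60)).astype(np.uint8);t[:175]=0;t[200:]=0;t[:,:232]=0;t[:,262:]=0
ys,xs=np.nonzero(t);print("tip",len(xs),xs.mean(),ys.mean(),plane(d,[[xs.mean(),ys.mean()]],119))
for ax in (np.array([531,103.5]),plane(d,[e[0]],65)[0,:2],c[:2]):
  v=K_.mean(0)-ax;print(ax,np.hypot(*v),np.degrees(np.arctan2(v[1],v[0])))
u,sv,vt=np.linalg.svd(K_-K_.mean(0));print("axis dir",np.degrees(np.arctan2(vt[0,1],vt[0,0])),sv)
s=env.state();T=toolT(s);print(T[:3,:3].T@(np.array([470,-259,185])-T[:3,3]))
```

```text
pan [527.24860994 103.37177554] 98.76603909974467
flange ((249.7238006591797, 170.8089599609375), (61.32646942138672, 66.16230010986328), 119.11023712158203) [[529.27202208 103.10778106  65.        ]]
96 238.07291666666666 160.88541666666666 [522.62689014 119.29404091] [517.8219538  113.12563929] [527.47997211 125.53978293]
tip 210 244.71428571428572 184.86666666666667 [[525.19218863 105.0069333  119.        ]]
[531.  103.5] 17.876260713962907 117.93001312988945
[529.27202208 103.10778106] 17.497222253355215 112.32018656968266
[527.24860994 103.37177554] 16.579470091938667 106.18630774119455
axis dir -82.98354593185569 [31.98937737 24.54546198]
[-363.095623     62.27993709   52.91306766]
```

Request:
send_rows(motion=[{"tx": -0.1037,"ty": 0.0178,"tz": 0.015,"rx": 0,"ry": 0,"rz": 0,"gripper": -1},{"tx": -0.1037,"ty": 0.0178,"tz": 0.015,"rx": 0,"ry": 0,"rz": 0,"gripper": -1},{"tx": -0.1037,"ty": 0.0178,"tz": 0.015,"rx": 0,"ry": 0,"rz": 0,"gripper": -1},{"tx": -0.1037,"ty": 0.0178,"tz": 0.015,"rx": 0,"ry": 0,"rz": 0,"gripper": -1},{"tx": -0.1037,"ty": 0.0178,"tz": 0.015,"rx": 0,"ry": 0,"rz": 0,"gripper": -1},{"tx": -0.1037,"ty": 0.0178,"tz": 0.015,"rx": 0,"ry": 0,"rz": 0,"gripper": -1},{"tx": -0.1037,"ty": 0.0178,"tz": 0.015,"rx": 0,"ry": 0,"rz": 0,"gripper": -1}])

```text
time_s: 3.5
ee_pos: [470.5, -260.7, 185.4]
ee_rot: [180.0, 0.0, 70.9]
force: [1.2, -0.2, 0.4]
gripper_width: 91.5
gripper_force: 0.0
```

Request:
send_rows(motion=[{"tx": 0,"ty": 0,"tz": 0,"rx": 0,"ry": 0,"rz": 0.35,"gripper": -1},{"tx": 0,"ty": 0,"tz": 0,"rx": 0,"ry": 0,"rz": 0.35,"gripper": -1},{"tx": 0,"ty": 0,"tz": 0,"rx": 0,"ry": 0,"rz": 0.35,"gripper": -1},{"tx": 0,"ty": 0,"tz": 0,"rx": 0,"ry": 0,"rz": 0.35,"gripper": -1},{"tx": 0,"ty": 0,"tz": 0,"rx": 0,"ry": 0,"rz": 0.35,"gripper": -1},{"tx": 0,"ty": 0,"tz": 0,"rx": 0,"ry": 0,"rz": 0.35,"gripper": -1},{"tx": 0,"ty": 0,"tz": 0,"rx": 0,"ry": 0,"rz": 0.35,"gripper": -1},{"tx": 0,"ty": 0,"tz": 0,"rx": 0,"ry": 0,"rz": 0.35,"gripper": -1},{"tx": 0,"ty": 0,"tz": 0,"rx": 0,"ry": 0,"rz": 0,"gripper": -1},{"tx": 0,"ty": 0,"tz": 0,"rx": 0,"ry": 0,"rz": 0,"gripper": -1}])

```text
time_s: 4.75
ee_pos: [470.9, -259.0, 185.5]
ee_rot: [180.0, -0.0, -12.9]
force: [-0.0, -0.2, 0.8]
gripper_width: 91.3
gripper_force: 0.0
```

Run:
```python
from h import *
import pickle
d=grab("wrist");pickle.dump(d,open("w2.pkl","wb"));save(d,"w2")
s=env.state();print(s["time_s"],s["ee_pos"],s["ee_rot"],s["qpos"],s["force"])
print(proj(d,[[470,-259,66],[470,-259,32]]))
```

```text
4.8 [ 470.87002442 -258.96732354  185.47489802] [ 1.79995397e+02 -6.10960572e-03 -1.29253460e+01] [-3.00343419e+01  1.60922696e+01  9.71596678e+01 -2.83199348e-03
  6.67408692e+01  7.28921225e+01] [ 0.18190856  0.27909913 -0.27881823]
[[249.06766482 184.40179972]
 [249.12166974 174.81119363]]
```

View pics/w2.png

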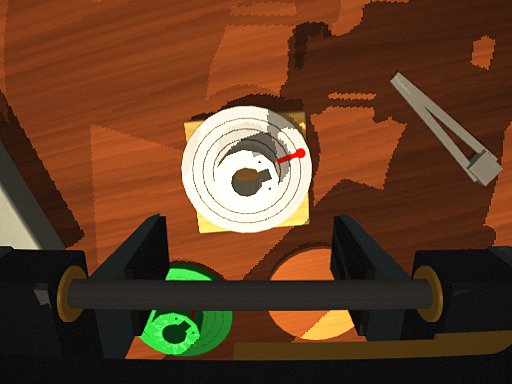

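The lap is centred near (247,169), bore at about (246,181), keyway and stripe pointing to (301,153). The green look-alike at (180,325) and the copper lap at (320,290) are clear of it.

Run:
```python
from h import *
import pickle
d=pickle.load(open("w2.pkl","rb"));f=d["frame"];hsv=cv2.cvtColor(f,cv2.COLOR_RGB2HSV)
m=((hsv[...,1]<60)&(np.hypot(*(np.mgrid[:384,:512]-np.array([169,247])[:,None,None]))<75)).astype(np.uint8)
c=max(cv2.findContours(m,cv2.RETR_EXTERNAL,cv2.CHAIN_APPROX_NONE)[0],key=cv2.contourArea)
P=plane(d,cv2.convexHull(c).reshape(-1,2),32)[:,:2]
(cx,cy),r=cv2.minEnclosingCircle(P.astype(np.float32));print("disc",cx,cy,r, cv2.fitEllipse(P.astype(np.float32)))
red=((hsv[...,0]<6)|(hsv[...,0]>174))&(hsv[...,1]>180)&(hsv[...,2]>120)
red[:135]=0;red[185:]=0;red[:,:265]=0;red[:,325:]=0
n,l,s_,ce=cv2.connectedComponentsWithStats(red.astype(np.uint8));print(s_[1:],ce[1:])
i=1+np.argmax(s_[1:,4]);ys,xs=np.nonzero(l==i);Q=plane(d,np.c_[xs,ys],32)[:,:2]
u,sv,vt=np.linalg.svd(Q-Q.mean(0));print("stripe dir",np.degrees(np.arctan2(vt[0,1],vt[0,0])))
v=Q.mean(0)-[cx,cy];print(Q.mean(0),np.hypot(*v),np.degrees(np.arctan2(v[1],v[0])))
far=Q[np.argmax(np.hypot(*(Q-[cx,cy]).T))];v=far-[cx,cy];print(np.hypot(*v),np.degrees(np.arctan2(v[1],v[0])))
bo=((hsv[...,2]<110)&(np.hypot(*(np.mgrid[:384,:512]-np.array([181,246])[:,None,None]))<30)).astype(np.uint8)
n,l,s_,ce=cv2.connectedComponentsWithStats(bo);print(s_[1:],ce[1:])
print(plane(d,[[246,181]],66))
```

```text
disc 473.29644775390625 -256.7646484375 64.02034759521484 ((473.2186584472656, -256.75897216796875), (127.39576721191406, 127.47635650634766), 14.839044570922852)
[[277 149  28  15 157]
 [275 168   1   1   1]] [[292.26751592 155.68789809]
 [275.         168.        ]]
stripe dir -82.2993720756997
[ 479.28911471 -304.0461284 ] 47.65973567453259 -82.77659081399626
59.784117349735865 -82.31643289134794
[[259 161   1   2   2]
 [231 168  41  28 565]
 [241 173   1   1   1]
 [248 172   1   1   1]
 [269 188   2   2   3]] [[259.         161.5       ]
 [249.44070796 182.88141593]
 [241.         173.        ]
 [248.         172.        ]
 [269.33333333 188.33333333]]
[[ 473.6642575  -257.05638794   66.        ]]
```

Request:
send_rows(motion=[{"tx": 0,"ty": 0,"tz": 0.02,"rx": 0,"ry": 0,"rz": 0.32,"gripper": -1},{"tx": 0.0027,"ty": -0.0059,"tz": 0.05,"rx": 0,"ry": 0,"rz": 0,"gripper": -1},{"tx": 0,"ty": 0,"tz": 0.06,"rx": 0,"ry": 0,"rz": 0,"gripper": -1},{"tx": 0,"ty": 0,"tz": 0.06,"rx": 0,"ry": 0,"rz": 0,"gripper": -1},{"tx": 0,"ty": 0,"tz": 0.05,"rx": 0,"ry": 0,"rz": 0,"gripper": -1},{"tx": 0,"ty": 0,"tz": 0.035,"rx": 0,"ry": 0,"rz": 0,"gripper": -1},{"tx": 0,"ty": 0,"tz": 0.02,"rx": 0,"ry": 0,"rz": 0,"gripper": -1},{"tx": 0,"ty": 0,"tz": 0,"rx": 0,"ry": 0,"rz": 0,"gripper": -1},{"tx": 0,"ty": 0,"tz": 0,"rx": 0,"ry": 0,"rz": 0,"gripper": -1}])

```text
time_s: 5.92
ee_pos: [473.8, -257.1, 38.7]
ee_rot: [180.0, -0.1, -22.6]
force: [-0.1, 0.8, 1.3]
gripper_width: 91.0
gripper_force: 0.0
```

Request:
send_rows(grip_force=40, motion=[{"tx": 0,"ty": 0,"tz": 0,"rx": 0,"ry": 0,"rz": 0,"gripper": 1},{"tx": 0,"ty": 0,"tz": 0,"rx": 0,"ry": 0,"rz": 0,"gripper": 1},{"tx": 0,"ty": 0,"tz": 0,"rx": 0,"ry": 0,"rz": 0,"gripper": 1},{"tx": 0,"ty": 0,"tz": 0,"rx": 0,"ry": 0,"rz": 0,"gripper": 1},{"tx": 0,"ty": 0,"tz": 0,"rx": 0,"ry": 0,"rz": 0,"gripper": 1},{"tx": 0,"ty": 0,"tz": 0,"rx": 0,"ry": 0,"rz": 0,"gripper": 1},{"tx": 0,"ty": 0,"tz": 0,"rx": 0,"ry": 0,"rz": 0,"gripper": 1}])

```text
time_s: 6.8
ee_pos: [473.3, -256.7, 38.1]
ee_rot: [-180.0, -0.0, -22.6]
force: [0.2, 0.3, 2.5]
gripper_width: 55.4
gripper_force: 40.0
```

Request:
send_rows(motion=[{"tx": 0,"ty": 0,"tz": -0.01,"rx": 0,"ry": 0,"rz": 0,"gripper": 1},{"tx": 0,"ty": 0,"tz": -0.03,"rx": 0,"ry": 0,"rz": 0,"gripper": 1},{"tx": 0,"ty": 0,"tz": -0.05,"rx": 0,"ry": 0,"rz": 0,"gripper": 1},{"tx": 0,"ty": 0,"tz": -0.06,"rx": 0,"ry": 0,"rz": 0,"gripper": 1},{"tx": 0,"ty": 0,"tz": -0.06,"rx": 0,"ry": 0,"rz": 0,"gripper": 1},{"tx": 0,"ty": 0,"tz": -0.05,"rx": 0,"ry": 0,"rz": 0,"gripper": 1},{"tx": 0,"ty": 0,"tz": -0.02,"rx": 0,"ry": 0,"rz": 0,"gripper": 1},{"tx": 0,"ty": 0,"tz": 0,"rx": 0,"ry": 0,"rz": 0,"gripper": 1}])

```text
time_s: 7.8
ee_pos: [473.3, -256.8, 178.4]
ee_rot: [180.0, -0.1, -22.6]
force: [-0.4, -0.2, -3.9]
gripper_width: 55.5
gripper_force: 40.0
```

Request:
send_rows(motion=[{"tx": -0.0095,"ty": -0.0357,"tz": 0,"rx": 0,"ry": 0,"rz": 0,"gripper": 1},{"tx": -0.0175,"ty": -0.0707,"tz": 0,"rx": 0,"ry": 0,"rz": 0,"gripper": 1},{"tx": -0.0175,"ty": -0.0707,"tz": 0,"rx": 0,"ry": 0,"rz": 0,"gripper": 1},{"tx": -0.0175,"ty": -0.0707,"tz": 0,"rx": 0,"ry": 0,"rz": 0,"gripper": 1},{"tx": -0.0175,"ty": -0.0707,"tz": 0,"rx": 0,"ry": 0,"rz": 0,"gripper": 1},{"tx": -0.0175,"ty": -0.0707,"tz": 0,"rx": 0,"ry": 0,"rz": 0,"gripper": 1},{"tx": -0.0175,"ty": -0.0707,"tz": 0,"rx": 0,"ry": 0,"rz": 0,"gripper": 1},{"tx": -0.0175,"ty": -0.0707,"tz": 0,"rx": 0,"ry": 0,"rz": 0,"gripper": 1},{"tx": -0.0175,"ty": -0.0707,"tz": 0,"rx": 0,"ry": 0,"rz": 0,"gripper": 1},{"tx": -0.0175,"ty": -0.0707,"tz": 0,"rx": 0,"ry": 0,"rz": 0,"gripper": 1},{"tx": -0.0085,"ty": -0.035,"tz": 0,"rx": 0,"ry": 0,"rz": 0,"gripper": 1}])

```text
time_s: 9.18
ee_pos: [527.1, 105.6, 176.7]
ee_rot: [179.9, 0.1, -22.5]
force: [-0.1, -0.4, -3.7]
gripper_width: 55.8
gripper_force: 40.0
```

Request:
send_rows(motion=[{"tx": 0,"ty": 0,"tz": 0,"rx": 0,"ry": 0,"rz": -0.26,"gripper": 1},{"tx": 0,"ty": 0,"tz": 0,"rx": 0,"ry": 0,"rz": -0.33,"gripper": 1},{"tx": 0,"ty": 0,"tz": 0,"rx": 0,"ry": 0,"rz": -0.33,"gripper": 1},{"tx": 0,"ty": 0,"tz": 0,"rx": 0,"ry": 0,"rz": -0.33,"gripper": 1},{"tx": 0,"ty": 0,"tz": 0,"rx": 0,"ry": 0,"rz": -0.33,"gripper": 1},{"tx": 0,"ty": 0,"tz": 0,"rx": 0,"ry": 0,"rz": -0.33,"gripper": 1},{"tx": 0,"ty": 0,"tz": 0,"rx": 0,"ry": 0,"rz": -0.33,"gripper": 1},{"tx": 0,"ty": 0,"tz": 0,"rx": 0,"ry": 0,"rz": -0.33,"gripper": 1},{"tx": 0,"ty": 0,"tz": 0,"rx": 0,"ry": 0,"rz": -0.33,"gripper": 1},{"tx": 0,"ty": 0,"tz": 0,"rx": 0,"ry": 0,"rz": -0.33,"gripper": 1}])

```text
time_s: 10.42
ee_pos: [527.3, 103.2, 177.1]
ee_rot: [-179.9, 0.1, 74.6]
force: [0.9, 0.9, -4.0]
gripper_width: 55.3
gripper_force: 40.0
```

Request:
send_rows(motion=[{"tx": 0,"ty": 0,"tz": 0,"rx": 0,"ry": 0,"rz": -0.33,"gripper": 1},{"tx": 0,"ty": 0,"tz": 0,"rx": 0,"ry": 0,"rz": -0.33,"gripper": 1},{"tx": 0,"ty": 0,"tz": 0,"rx": 0,"ry": 0,"rz": -0.33,"gripper": 1},{"tx": 0,"ty": 0,"tz": 0,"rx": 0,"ry": 0,"rz": -0.33,"gripper": 1},{"tx": 0,"ty": 0,"tz": 0,"rx": 0,"ry": 0,"rz": -0.33,"gripper": 1},{"tx": 0,"ty": 0,"tz": 0,"rx": 0,"ry": 0,"rz": -0.33,"gripper": 1},{"tx": 0,"ty": 0,"tz": 0,"rx": 0,"ry": 0,"rz": -0.33,"gripper": 1},{"tx": 0,"ty": 0,"tz": 0,"rx": 0,"ry": 0,"rz": -0.33,"gripper": 1},{"tx": 0,"ty": 0,"tz": 0,"rx": 0,"ry": 0,"rz": -0.33,"gripper": 1},{"tx": 0,"ty": 0,"tz": 0,"rx": 0,"ry": 0,"rz": -0.155,"gripper": 1},{"tx": 0,"ty": 0,"tz": 0,"rx": 0,"ry": 0,"rz": 0,"gripper": 1},{"tx": 0,"ty": 0,"tz": 0,"rx": 0,"ry": 0,"rz": 0,"gripper": 1}])

```text
time_s: 11.92
ee_pos: [527.8, 103.3, 177.5]
ee_rot: [-180.0, -0.1, 168.0]
force: [0.1, 0.0, -4.4]
gripper_width: 55.6
gripper_force: 40.0
```

Run:
```python
from h import *
import pickle
d=grab("wrist");e=grab("scene");pickle.dump((d,e),open("w3.pkl","wb"))
s=env.state();print(s["time_s"],s["ee_pos"],s["ee_rot"],s["qpos"],s["force"],s["torque"])
im=np.hstack([d["frame"][100:384,100:400],cv2.resize(e["frame"][185:285,265:365],(400,400))[:284]]);save({"frame":im},"w3")
```

```text
12.025 [527.97267747 103.28224092 177.73857076] [-1.79981703e+02 -2.23353480e-02  1.67991327e+02] [ 9.84899624e+00  1.65111818e+01  9.77465661e+01 -9.50372269e-03
  6.57697942e+01 -6.81384324e+01] [ 0.77069518 -0.86851923 -4.15208605] [ 0.07549369 -0.11985376  0.0369414 ]
```

View pics/w3.png

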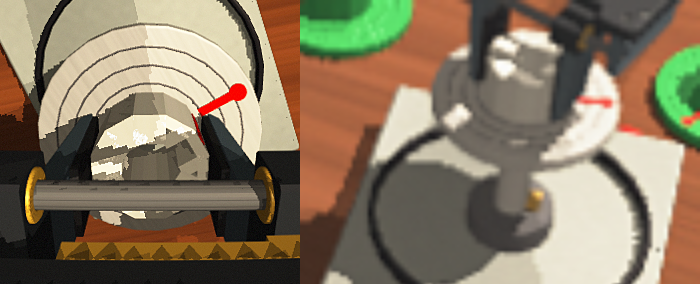

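The lap is held flat above the spindle, with the stripe pointing the same way as the key. Lowering gently.

Request:
send_rows(motion=[{"tx": 0,"ty": 0,"tz": 0.02,"rx": 0,"ry": 0,"rz": 0,"gripper": 1},{"tx": 0,"ty": 0,"tz": 0.025,"rx": 0,"ry": 0,"rz": 0,"gripper": 1},{"tx": 0,"ty": 0,"tz": 0.02,"rx": 0,"ry": 0,"rz": 0,"gripper": 1},{"tx": 0,"ty": 0,"tz": 0.005,"rx": 0,"ry": 0,"rz": 0,"gripper": 1},{"tx": 0,"ty": 0,"tz": 0.005,"rx": 0,"ry": 0,"rz": 0,"gripper": 1},{"tx": 0,"ty": 0,"tz": 0.005,"rx": 0,"ry": 0,"rz": 0,"gripper": 1},{"tx": 0,"ty": 0,"tz": 0.005,"rx": 0,"ry": 0,"rz": 0,"gripper": 1},{"tx": 0,"ty": 0,"tz": 0,"rx": 0,"ry": 0,"rz": 0,"gripper": 1}])

```text
time_s: 13.02
ee_pos: [528.1, 103.3, 135.4]
ee_rot: [-180.0, -0.0, 168.0]
force: [0.1, 0.6, -4.6]
gripper_width: 55.5
gripper_force: 40.0
```

Request:
send_rows(motion=[{"tx": 0,"ty": 0,"tz": 0.003,"rx": 0,"ry": 0,"rz": 0,"gripper": 1},{"tx": 0,"ty": 0,"tz": 0.003,"rx": 0,"ry": 0,"rz": 0,"gripper": 1}])

```text
time_s: 13.28
ee_pos: [528.2, 103.3, 132.4]
ee_rot: [180.0, 0.0, 168.0]
force: [-0.3, 0.3, -4.1]
gripper_width: 55.8
gripper_force: 40.0
```

Request:
send_rows(motion=[{"tx": 0,"ty": 0,"tz": 0.003,"rx": 0,"ry": 0,"rz": 0,"gripper": 1},{"tx": 0,"ty": 0,"tz": 0.003,"rx": 0,"ry": 0,"rz": 0,"gripper": 1}])

```text
time_s: 13.52
ee_pos: [528.2, 103.3, 129.4]
ee_rot: [-180.0, 0.0, 168.0]
force: [-0.6, 0.4, -4.0]
gripper_width: 55.8
gripper_force: 40.0
```

Request:
send_rows(motion=[{"tx": 0,"ty": 0,"tz": 0.003,"rx": 0,"ry": 0,"rz": 0,"gripper": 1},{"tx": 0,"ty": 0,"tz": 0.003,"rx": 0,"ry": 0,"rz": 0,"gripper": 1}])

```text
time_s: 13.78
ee_pos: [528.1, 103.3, 126.3]
ee_rot: [-180.0, -0.0, 168.0]
force: [-0.2, 0.3, -3.8]
gripper_width: 55.4
gripper_force: 40.0
```

Request:
send_rows(motion=[{"tx": 0,"ty": 0,"tz": 0.004,"rx": 0,"ry": 0,"rz": 0,"gripper": 1},{"tx": 0,"ty": 0,"tz": 0.004,"rx": 0,"ry": 0,"rz": 0,"gripper": 1}])

```text
time_s: 14.02
ee_pos: [528.1, 103.3, 122.3]
ee_rot: [-180.0, -0.0, 168.0]
force: [-0.7, 0.7, -4.3]
gripper_width: 55.9
gripper_force: 40.0
```

Request:
send_rows(motion=[{"tx": 0,"ty": 0,"tz": 0.006,"rx": 0,"ry": 0,"rz": 0,"gripper": 1},{"tx": 0,"ty": 0,"tz": 0.006,"rx": 0,"ry": 0,"rz": 0,"gripper": 1},{"tx": 0,"ty": 0,"tz": 0.006,"rx": 0,"ry": 0,"rz": 0,"gripper": 1}])

```text
time_s: 14.4
ee_pos: [528.1, 103.3, 113.2]
ee_rot: [-180.0, -0.0, 168.0]
force: [-0.3, -0.1, -3.2]
gripper_width: 55.8
gripper_force: 40.0
```

Request:
send_rows(motion=[{"tx": 0,"ty": 0,"tz": 0.006,"rx": 0,"ry": 0,"rz": 0,"gripper": 1},{"tx": 0,"ty": 0,"tz": 0.006,"rx": 0,"ry": 0,"rz": 0,"gripper": 1},{"tx": 0,"ty": 0,"tz": 0.006,"rx": 0,"ry": 0,"rz": 0,"gripper": 1},{"tx": 0,"ty": 0,"tz": 0.002,"rx": 0,"ry": 0,"rz": 0,"gripper": 1}])

```text
time_s: 14.9
ee_pos: [528.1, 103.3, 103.2]
ee_rot: [-180.0, -0.0, 168.0]
force: [-0.4, 0.1, -3.9]
gripper_width: 55.3
gripper_force: 40.0
```

Request:
send_rows(motion=[{"tx": 0,"ty": 0,"tz": 0.003,"rx": 0,"ry": 0,"rz": 0,"gripper": 1},{"tx": 0,"ty": 0,"tz": 0.003,"rx": 0,"ry": 0,"rz": 0,"gripper": 1},{"tx": 0,"ty": 0,"tz": 0,"rx": 0,"ry": 0,"rz": 0,"gripper": 1}])

```text
time_s: 15.28
ee_pos: [528.1, 103.3, 100.3]
ee_rot: [-180.0, -0.0, 168.0]
force: [-1.4, -0.0, -4.2]
gripper_width: 55.8
gripper_force: 40.0
```

Request:
send_rows(motion=[{"tx": 0,"ty": 0,"tz": 0.003,"rx": 0,"ry": 0,"rz": 0,"gripper": 1},{"tx": 0,"ty": 0,"tz": 0.003,"rx": 0,"ry": 0,"rz": 0,"gripper": 1},{"tx": 0,"ty": 0,"tz": 0,"rx": 0,"ry": 0,"rz": 0,"gripper": 1}])

```text
time_s: 15.65
ee_pos: [528.1, 103.3, 97.2]
ee_rot: [-180.0, -0.0, 168.0]
force: [-0.2, 0.0, -4.4]
gripper_width: 55.7
gripper_force: 40.0
```

Request:
send_rows(motion=[{"tx": 0,"ty": 0,"tz": 0.002,"rx": 0,"ry": 0,"rz": 0,"gripper": 1},{"tx": 0,"ty": 0,"tz": 0,"rx": 0,"ry": 0,"rz": 0,"gripper": 1}])

```text
time_s: 15.9
ee_pos: [528.1, 103.3, 96.4]
ee_rot: [-180.0, -0.0, 168.0]
force: [-0.6, -0.3, -3.4]
gripper_width: 55.6
gripper_force: 40.0
```

Request:
send_rows(motion=[{"tx": 0,"ty": 0,"tz": 0.002,"rx": 0,"ry": 0,"rz": 0,"gripper": 1},{"tx": 0,"ty": 0,"tz": 0,"rx": 0,"ry": 0,"rz": 0,"gripper": 1}])

```text
time_s: 16.15
ee_pos: [528.1, 103.3, 95.3]
ee_rot: [-180.0, -0.0, 168.0]
force: [-1.7, -0.9, -3.5]
gripper_width: 55.5
gripper_force: 40.0
```

Request:
send_rows(motion=[{"tx": 0,"ty": 0,"tz": 0.002,"rx": 0,"ry": 0,"rz": 0,"gripper": 1},{"tx": 0,"ty": 0,"tz": 0,"rx": 0,"ry": 0,"rz": 0,"gripper": 1}])

```text
time_s: 16.4
ee_pos: [528.1, 103.3, 94.3]
ee_rot: [-180.0, -0.0, 168.0]
force: [-1.2, -0.4, -3.9]
gripper_width: 55.7
gripper_force: 40.0
```

Request:
send_rows(motion=[{"tx": 0,"ty": 0,"tz": 0.001,"rx": 0,"ry": 0,"rz": 0,"gripper": 1},{"tx": 0,"ty": 0,"tz": 0,"rx": 0,"ry": 0,"rz": 0,"gripper": 1}])

```text
time_s: 16.65
ee_pos: [528.1, 103.3, 93.9]
ee_rot: [-180.0, -0.0, 168.0]
force: [-1.7, -0.3, -3.6]
gripper_width: 55.7
gripper_force: 40.0
```

Request:
send_rows(motion=[{"tx": 0,"ty": 0,"tz": 0.0015,"rx": 0,"ry": 0,"rz": 0,"gripper": 1},{"tx": 0,"ty": 0,"tz": 0,"rx": 0,"ry": 0,"rz": 0,"gripper": 1}])

```text
time_s: 16.9
ee_pos: [528.1, 103.3, 93.1]
ee_rot: [-180.0, -0.0, 168.0]
force: [-1.4, -1.1, -3.5]
gripper_width: 55.7
gripper_force: 40.0
```

Request:
send_rows(motion=[{"tx": 0,"ty": 0,"tz": 0.0015,"rx": 0,"ry": 0,"rz": 0,"gripper": 1},{"tx": 0,"ty": 0,"tz": 0,"rx": 0,"ry": 0,"rz": 0,"gripper": 1}])

```text
time_s: 17.15
ee_pos: [528.1, 103.3, 92.3]
ee_rot: [-180.0, -0.0, 168.0]
force: [-1.7, -1.1, -3.5]
gripper_width: 55.8
gripper_force: 40.0
```

The lap is about 3 mm below the key's top with no vertical load, so the keyway is over the key. I'll continue down to the flange, watching the force.

Request:
send_rows(motion=[{"tx": 0,"ty": 0,"tz": 0.002,"rx": 0,"ry": 0,"rz": 0,"gripper": 1},{"tx": 0,"ty": 0,"tz": 0.002,"rx": 0,"ry": 0,"rz": 0,"gripper": 1},{"tx": 0,"ty": 0,"tz": 0,"rx": 0,"ry": 0,"rz": 0,"gripper": 1}])

```text
time_s: 17.52
ee_pos: [528.1, 103.3, 90.3]
ee_rot: [-180.0, -0.0, 168.0]
force: [-2.0, -1.0, -3.8]
gripper_width: 55.8
gripper_force: 40.0
```

Request:
send_rows(motion=[{"tx": 0,"ty": 0,"tz": 0.002,"rx": 0,"ry": 0,"rz": 0,"gripper": 1},{"tx": 0,"ty": 0,"tz": 0.002,"rx": 0,"ry": 0,"rz": 0,"gripper": 1},{"tx": 0,"ty": 0,"tz": 0,"rx": 0,"ry": 0,"rz": 0,"gripper": 1}])

```text
time_s: 17.9
ee_pos: [528.1, 103.3, 88.3]
ee_rot: [-180.0, -0.0, 168.0]
force: [-1.1, -0.7, -4.2]
gripper_width: 55.7
gripper_force: 40.0
```

Request:
send_rows(motion=[{"tx": 0,"ty": 0,"tz": 0.002,"rx": 0,"ry": 0,"rz": 0,"gripper": 1},{"tx": 0,"ty": 0,"tz": 0.002,"rx": 0,"ry": 0,"rz": 0,"gripper": 1},{"tx": 0,"ty": 0,"tz": 0,"rx": 0,"ry": 0,"rz": 0,"gripper": 1}])

```text
time_s: 18.27
ee_pos: [528.1, 103.3, 86.3]
ee_rot: [-180.0, -0.0, 168.0]
force: [-2.3, -0.7, -3.5]
gripper_width: 55.7
gripper_force: 40.0
```

Request:
send_rows(motion=[{"tx": 0,"ty": 0,"tz": 0.002,"rx": 0,"ry": 0,"rz": 0,"gripper": 1},{"tx": 0,"ty": 0,"tz": 0,"rx": 0,"ry": 0,"rz": 0,"gripper": 1}])

```text
time_s: 18.52
ee_pos: [528.1, 103.3, 85.3]
ee_rot: [-180.0, -0.0, 168.0]
force: [-2.0, -0.3, -2.8]
gripper_width: 55.3
gripper_force: 40.0
```

Request:
send_rows(motion=[{"tx": 0,"ty": 0,"tz": 0.002,"rx": 0,"ry": 0,"rz": 0,"gripper": 1},{"tx": 0,"ty": 0,"tz": 0,"rx": 0,"ry": 0,"rz": 0,"gripper": 1}])

```text
time_s: 18.77
ee_pos: [528.1, 103.3, 84.3]
ee_rot: [-180.0, -0.0, 168.0]
force: [-2.1, -1.0, -2.9]
gripper_width: 55.6
gripper_force: 40.0
```

Request:
send_rows(motion=[{"tx": 0,"ty": 0,"tz": 0.001,"rx": 0,"ry": 0,"rz": 0,"gripper": 1},{"tx": 0,"ty": 0,"tz": 0,"rx": 0,"ry": 0,"rz": 0,"gripper": 1}])

```text
time_s: 19.02
ee_pos: [528.1, 103.3, 83.9]
ee_rot: [-180.0, -0.0, 168.0]
force: [-1.4, -1.1, -3.3]
gripper_width: 55.6
gripper_force: 40.0
```

Request:
send_rows(motion=[{"tx": 0,"ty": 0,"tz": 0.001,"rx": 0,"ry": 0,"rz": 0,"gripper": 1},{"tx": 0,"ty": 0,"tz": 0,"rx": 0,"ry": 0,"rz": 0,"gripper": 1}])

```text
time_s: 19.27
ee_pos: [528.1, 103.3, 83.4]
ee_rot: [-180.0, -0.0, 168.0]
force: [-2.7, -1.4, -3.1]
gripper_width: 55.8
gripper_force: 40.0
```

Request:
send_rows(motion=[{"tx": 0,"ty": 0,"tz": 0.001,"rx": 0,"ry": 0,"rz": 0,"gripper": 1},{"tx": 0,"ty": 0,"tz": 0,"rx": 0,"ry": 0,"rz": 0,"gripper": 1}])

```text
time_s: 19.52
ee_pos: [528.1, 103.3, 83.1]
ee_rot: [-180.0, 0.0, 168.0]
force: [-3.4, 0.2, -0.5]
gripper_width: 55.5
gripper_force: 40.0
```

Request:
send_rows(motion=[{"tx": 0,"ty": 0,"tz": 0.001,"rx": 0,"ry": 0,"rz": 0,"gripper": 1},{"tx": 0,"ty": 0,"tz": 0,"rx": 0,"ry": 0,"rz": 0,"gripper": 1}])

```text
time_s: 19.77
ee_pos: [528.1, 103.3, 83.0]
ee_rot: [-180.0, 0.0, 168.0]
force: [-4.6, -1.1, 4.7]
gripper_width: 55.5
gripper_force: 40.0
```

It seated at TCP 83.1, exactly the predicted height (83), with about 8 N on the flange. Releasing and rising.

Request:
send_rows(motion=[{"tx": 0,"ty": 0,"tz": 0,"rx": 0,"ry": 0,"rz": 0,"gripper": -1},{"tx": 0,"ty": 0,"tz": 0,"rx": 0,"ry": 0,"rz": 0,"gripper": -1},{"tx": 0,"ty": 0,"tz": 0,"rx": 0,"ry": 0,"rz": 0,"gripper": -1},{"tx": 0,"ty": 0,"tz": 0,"rx": 0,"ry": 0,"rz": 0,"gripper": -1},{"tx": 0,"ty": 0,"tz": 0,"rx": 0,"ry": 0,"rz": 0,"gripper": -1},{"tx": 0,"ty": 0,"tz": 0,"rx": 0,"ry": 0,"rz": 0,"gripper": -1}])

```text
time_s: 20.52
ee_pos: [528.2, 103.3, 82.4]
ee_rot: [-180.0, 0.0, 168.0]
force: [0.3, 0.5, 1.1]
gripper_width: 91.3
gripper_force: 0.0
```

Request:
send_rows(motion=[{"tx": 0,"ty": 0,"tz": -0.01,"rx": 0,"ry": 0,"rz": 0,"gripper": -1},{"tx": 0,"ty": 0,"tz": -0.04,"rx": 0,"ry": 0,"rz": 0,"gripper": -1},{"tx": 0,"ty": 0,"tz": -0.06,"rx": 0,"ry": 0,"rz": 0,"gripper": -1},{"tx": 0,"ty": 0,"tz": -0.06,"rx": 0,"ry": 0,"rz": 0,"gripper": -1},{"tx": 0,"ty": 0,"tz": -0.06,"rx": 0,"ry": 0,"rz": 0,"gripper": -1},{"tx": 0,"ty": 0,"tz": -0.04,"rx": 0,"ry": 0,"rz": 0,"gripper": -1},{"tx": 0,"ty": 0,"tz": 0,"rx": 0,"ry": 0,"rz": 0,"gripper": -1},{"tx": 0,"ty": 0,"tz": 0,"rx": 0,"ry": 0,"rz": 0,"gripper": -1}])

```text
time_s: 21.52
ee_pos: [527.6, 103.2, 216.6]
ee_rot: [-180.0, -0.1, 168.0]
force: [0.3, -0.7, -1.0]
gripper_width: 91.3
gripper_force: 0.0
```

Run:
```python
from h import *
d=grab("wrist");e=grab("scene");s=env.state();print(s["ee_pos"],s["force"],s["gripper_width"])
im=np.hstack([d["frame"][60:360,80:430],cv2.resize(e["frame"][195:295,265:365],(400,400))[:300]]);save({"frame":im},"w4")
```

```text
[527.49725469 103.18819483 216.21006227] [0.18010523 0.17669543 0.52276326] 91.28618630565319
```

View pics/w4.png

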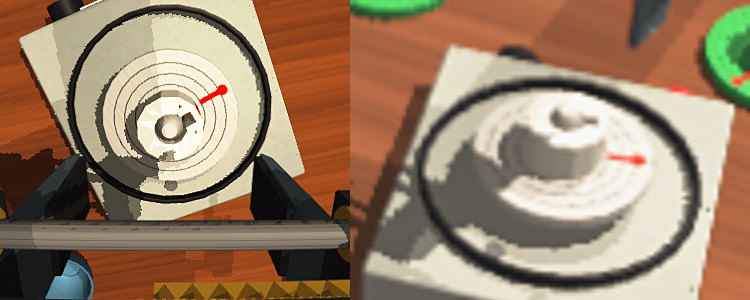

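The lap sits flat on the flange, with the spindle tip poking slightly out of the boss at crop pixel (170,128), and the gripper is clear of it.

```bash
python3 -c "
from workcell import env;print(env.job_done())"
```

```text
the job is handed in; nothing more can be done
None
```

The grey lap sits flat on the spindle's flange with its keyway over the key, released with the gripper clear, and the job is handed in after about 22 s; no verdict came back.

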